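# Index the toy carousel one place with its sprung pull pin

## Robot

A 6-joint arm with a two-finger parallel gripper is mounted at the origin on the work surface. World frame = base frame: x ahead of the robot, y to its left, z up, the work surface at z = 0. Lengths are in m, angles in rad, forces in N, time in s.
With the tool pointing down it reaches from about 0.325 to 0.85 m from the base axis. Payload 15.5 kg.
Tool frame: the origin (TCP) lies midway between the tips of the shut fingers; the grasp point (between the pads) lies 19 mm behind it; z points along the fingers, y is the line along which they close (so a half turn about z gives the same grasp; the last joint's range is limited). The gripper opens to 91 mm and grips with 3 to 60 N. Pads are 32 mm wide; open, the fingers measure 118 mm over their backs; the gripper's body (76 mm by 178 mm) begins 60 mm behind the grasp point.
Start: joints at [1.131, 0.494, 1.345, -0, 1.302, -0.096], TCP at [0.211, 0.588, 0.185] pointing down, gripper open.
Joint ranges: [-2.91, 2.91], [-0.82, 2.16], [0.22, 2.67], [-1.22, 4.37], [0.12, 2.79], [-3.08, 3.08]. Speed limits (rad/s): [1.89, 1.89, 2.57, 3.01, 3.01, 3.01].

## Interface

Orientations are given as a 3x3 rotation matrix whose columns are the frame's x, y, z axes.
In Python, from rig import bot gives the robot as it stands.
- The arm moves only by the tool jog_arm, never from a script. Its argument "rows" is a list of rows, each a list of 3 entries, a list of its own where there are three numbers: the opening, from -1 (shut) to 1 (fully open), so that 0 is half open, then the shift along the tool's x, y, z in m, then the turn about the tool's z in rad. A call has 1 to 20 rows; each row shifts and turns the commanded pose from where the row before left it, along the tool's axes as they then stand; what a row does not reach is not made up. A row lasts 1/12 s, in which the tool goes at most 41.7 mm and 7.16 degrees, less where a joint would pass 70% of its speed; a pose out of reach is approached as far as the arm can. A call is refused whole if a number of a shift passes 0.0417 or a number of a turn 0.125, either way. A call with a gripper value outside its range is refused whole. The fingers move at their own pace and stop on an object; "newtons" is the grip in N (left out, the last holds). Time passes only in rows, so rows that do not move let the fingers close. It gives the time, the measured TCP pose, the force, the opening and the grip force at its end, in the units of the state.
- bot.get_state(): the state, without advancing time (a new reading comes with each control period).
- bot.get_image(name): name is "side" or "top"; returns the picture (400x640x3 uint8, blue, green, red); there is no depth.
- bot.camera_info(name): a dict with "K" (3x3 intrinsics, pixels), "T" (4x4, takes a point from camera to world coordinates). Camera axes: x right, y down, z forward; pixel columns grow to the right and rows downward; lengths in m; the calibration is good to about 2 mm. A picture is of the moment at which its call begins. camera_info takes no time and is no camera call.
- bot.job_done(): hands the job in; it is judged then, once.
The state is a dict: "time_s": time; "joint_pos": joint angles; "qd": joint speeds; "joint_torque": joint torques, N m; "ee_pos": TCP position; "tcp_rot": TCP orientation; "contact_force": force on the tool from outside, world axes, zero at the start; "wrist_torque": the same for the moment, N m; "gripper_width": finger opening in m; "finger_force": force on a finger pad.
Only numpy, scipy, OpenCV 4.12 (cv2) and the standard library are available. Lean on these libraries where they do the work, as an engineer would, in place of code of your own. Each camera call takes 0.05 s, during which the arm holds its last target. There are 200 camera calls.

## Task

Bring the wooden dog round to the brass pointer on the toy carousel: pull the black sprung knob up, turn the deck one place the way that brings the dog to the front, and let the pin drop fully home in the next hole. Never force the pin, keep the toys on the deck standing without touching them, and leave the things on the table where they are.

Things in the scene. Friction and masses are not known exactly. Their poses are not given: they have to be found in the camera images.
- carousel: Fixed walnut plinth, a disc 410 mm across, 24 mm high; origin at the centre of its underside, z up on the turning axis, +x to the brass pointer (the front), a 35 mm triangular tab on its rim. An aluminium index ring lies on it; above, a wooden deck 304 mm across (floor 52 mm, lip 64 mm, finial 99 mm above the table; dividers make six bays) turns with light friction and stays where left.
- front_place (a point): Point on the deck floor (52 mm up) in the middle of the bay by the brass pointer, 92 mm from the axis along the carousel's +x; fixed to the plinth.
- index_ring: Flat aluminium ring fixed on the plinth (160 to 196 mm from the axis, top face 32 mm above the table) with six round through holes, 11.6 mm wide and 8 mm deep, on a circle of 178 mm radius. The holes are bored by hand, roughly 60 degrees apart (any gap may be 4 degrees out). Same origin and axes as the carousel.
- turntable (a joint): Angle of the deck from its start, rad, counter-clockwise seen from above is positive; 0 at the start with the pin in the hole opposite the pointer. One place is about 1.05 either way. Drag at the knob about 1.5 N, 3 to 4 N with the pin riding on the ring.
- index_pin (a joint): Lift of the sprung pin, m: 0 = fully home in a hole, 0.007 = its flat end rides on the ring's top face, 0.012 = stop. The spring pulls it down with about 5 N when home and 8.5 N at the stop.
- knob_grip (a point): Middle of the black pull knob of the index pin, on the pin's axis, 178 mm from the carousel's axis on the deck's rim (opposite the pointer at the start): an upright cylinder 26 mm across, from 65 to 91 mm above the table with this point at 79 mm when the pin is home. It stands over a steel bush 18 mm across on a steel tongue (34 mm wide, top 43 mm above the table) and goes round with the deck.
- pin_shank: Steel pin 8 mm thick with a flat end, under the knob on the same axis, moving with it; with the pin home its end is 25 mm above the table, 7 mm deep in its hole. Origin on the pin's axis, 79 mm below knob_grip.
- dog: Light wooden toy dog on four dark wooden wheels (they do not roll), about 90 x 42 x 70 mm, 120 g, standing loose in the bay one place to the left or to the right of the front bay; origin on the deck floor under its middle, z up.
- spinning_top: Steel spinning top standing in a light wooden ring foot, 54 mm across, 57 mm tall, loose in the front bay at the start; origin at the centre of its underside, z up.
- small_bowl: Blue silicone bowl, 68 mm across, 30 mm tall, loose in the bay one place to the other side of the front bay from the dog; origin at the centre of its underside, z up.
- bowl_tower: Tower of three upturned silicone bowls, 110 mm across, 110 mm tall, on the table; origin at the centre of its underside.
- big_bowl: Yellow silicone bowl, 124 mm across, 48 mm tall, on the table; origin at the centre of its underside.
- stethoscope: Flat plastic toy stethoscope, 210 x 70 x 14 mm, lying on the table near the plinth; origin on its underside, near its middle.
- picture_book: Small picture book 140 x 150 x 12 mm lying on the table; origin at the centre of its underside.
- block_arch: Light wooden arch block 80 x 30 x 50 mm on the table near the plinth; origin at the centre of its underside.
- rattle: Wooden rattle 140 x 44 x 22 mm lying on the table near the plinth; origin on its underside, near its middle.

How it is judged:
By the outcome, as a careful person would: the job done as asked, in the order asked, and still so for the second after the job is handed in, with the robot touching nothing.
It also fails if it takes over 48 s, if anything falls off the work surface, if the arm or the gripper's body presses on something with over 40 N, if the wrist force passes 120 N, or if a joint passes its speed limit or range.

## Working session

There is one attempt and no reset: what is moved stays moved. The work goes in short steps, Python scripts to look and compute and a tool call to move; the robot and the scene stay as the last step left them, time stands still between calls to the robot, and variables do not carry over. Pictures are saved under pics/ and viewed, at most 10 in all, crops included, and the job is handed in when it is done.

Besides the shell and the picture viewer there is one more tool, called after "Request:" by a JSON object that holds its "name" and its "arguments", one argument or row to a line. jog_arm: Moves the arm, as the interface text tells. Its arguments: {"type":"object","properties":{"rows":{"type":"array","items":{"type":"array"}},"newtons":{"type":"number"}},"required":["rows"]}

```bash
mkdir -p pics; ls; python3 - <<'E'
from rig import bot
import cv2
s=bot.get_state()
for k in s: print(k,s[k])
for n in("top","side"):
    cv2.imwrite(f"pics/{n}0.png",bot.get_image(n)); c=bot.camera_info(n); print(n,c["K"],c["T"])
E
```

```text
pics
time_s 0.0
joint_pos [ 1.13150024e+00  4.94168663e-01  1.34614426e+00 -7.54798121e-06
  1.30248123e+00 -9.54932109e-02]
qd [ 0.00019506 -0.00112164 -0.00116336 -0.00203994 -0.0024836   0.00119644]
joint_torque [ 2.36710228e-03 -8.78813910e+01 -3.81852186e+01  7.08767236e-02
  5.30752097e-02 -8.30808199e-05]
ee_pos [0.21048662 0.5880483  0.18464286]
tcp_rot [[-9.41480291e-01  3.37067659e-01 -5.04413173e-04]
 [ 3.37068019e-01  9.41479666e-01 -1.09051251e-03]
 [ 1.07318247e-04 -1.19671758e-03 -9.99999278e-01]]
contact_force [-0.36190708 -0.61325054 -0.62724443]
wrist_torque [-0.00480863  0.00803211  0.04937645]
finger_force 0.0
gripper_width 0.09150682247120429
top [[363.05771872   0.         322.59122273]
 [  0.         363.05771872 199.27796334]
 [  0.           0.           1.        ]] [[-0.00485296 -0.98388354  0.17874457  0.39463637]
 [-0.99981715  0.0080802   0.01733147 -0.04661652]
 [-0.01849644 -0.17862778 -0.98374285  1.12409198]
 [ 0.          0.          0.          1.        ]]
side [[418.23145447   0.         321.10821789]
 [  0.         418.23145447 201.55744154]
 [  0.           0.           1.        ]] [[-0.99547144 -0.0663589   0.06806687  0.50346459]
 [-0.09413361  0.78790155 -0.60856389  0.69519293]
 [-0.01324636 -0.61221536 -0.7905801   1.01002484]
 [ 0.          0.          0.          1.        ]]
```

View pics/top0.png

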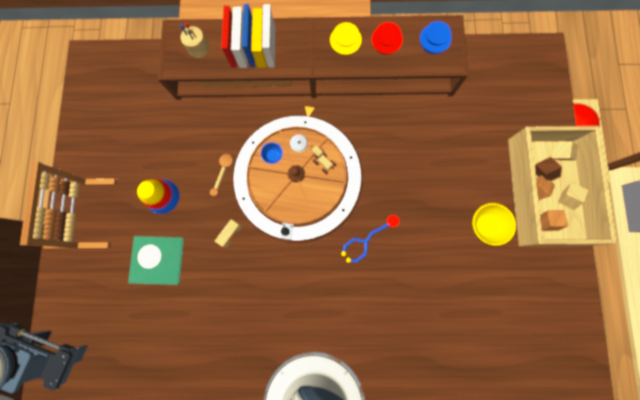

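View pics/side0.png

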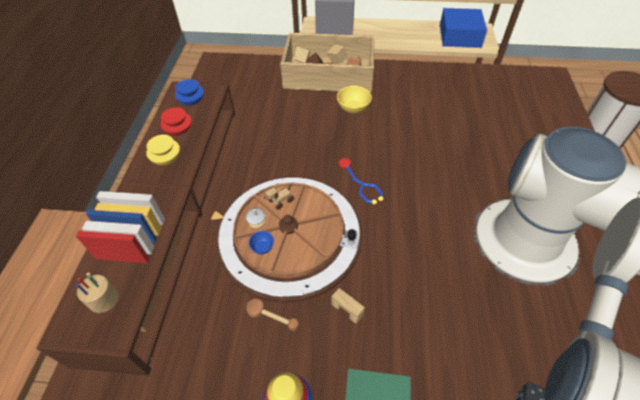

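The top view shows the ring centred near (297,177), pointer at (309,112), knob at (285,231), dog to the right of the front at (322,158) and bowl to the left at (271,153). The dog therefore comes to the front when the deck turns counter-clockwise, which takes the knob towards −y. Next I'll measure the ring centre, holes and knob.

```bash
cat > h.py <<'E'
import numpy as np,cv2
from scipy.optimize import least_squares
from scipy.ndimage import map_coordinates
from rig import bot
def unproj(n,uv,z):
    c=bot.camera_info(n); K,T=np.array(c["K"]),np.array(c["T"]); uv=np.atleast_2d(uv).astype(float)
    d=np.c_[uv,np.ones(len(uv))]@np.linalg.inv(K).T@T[:3,:3].T
    return T[:3,3]+d*((z-T[2,3])/d[:,2])[:,None]
def proj(n,P):
    c=bot.camera_info(n); K,T=np.array(c["K"]),np.array(c["T"])
    q=(np.atleast_2d(P)-T[:3,3])@T[:3,:3]; q=q@K.T; return q[:,:2]/q[:,2:]
def ray(n,uv):
    c=bot.camera_info(n); T=np.array(c["T"]); p=unproj(n,uv,0)[0]; o=T[:3,3]; d=p-o; return o,d/np.linalg.norm(d)
def cross(uvt,uvs):
    A=np.zeros((3,3));b=np.zeros(3)
    for n,uv in(("top",uvt),("side",uvs)):
        o,d=ray(n,uv);M=np.eye(3)-np.outer(d,d);A+=M;b+=M@o
    return np.linalg.solve(A,b)
def blob(im,box,f):
    x0,y0,x1,y1=box; m=f(im[y0:y1,x0:x1].astype(int)); k,l,s,c=cv2.connectedComponentsWithStats(m.astype(np.uint8))
    if k<2: return None,0
    i=1+np.argmax(s[1:,4]); return c[i]+[x0,y0],s[i,4]
E
cat > m.py <<'E'
from h import *
I={n:cv2.imread(f"pics/{n}0.png") for n in("top","side")}
box={"top":(225,105,370,250),"side":(205,165,370,305)}
for n,im in I.items():
    x0,y0,x1,y1=box[n]; h=cv2.cvtColor(im,cv2.COLOR_BGR2HSV)[y0:y1,x0:x1]
    m=((h[...,1]<60)&(h[...,2]>150)).astype(np.uint8)
    k,l,s,_=cv2.connectedComponentsWithStats(m); m=(l==1+np.argmax(s[1:,4])).astype(np.uint8)
    ct=max(cv2.findContours(m,cv2.RETR_EXTERNAL,cv2.CHAIN_APPROX_NONE)[0],key=len)[:,0]+[x0,y0]
    P=unproj(n,ct,.032)[:,:2]
    r=least_squares(lambda p:np.hypot(*(P-p[:2]).T)-p[2],[*P.mean(0),.196],loss="soft_l1",f_scale=.002)
    c=r.x[:2]; print(n,"centre,R",r.x.round(4),"res",np.std(r.fun).round(4))
    g=cv2.cvtColor(im,cv2.COLOR_BGR2GRAY).astype(float)
    a=np.radians(np.arange(-180,180,.25)); rr=np.arange(.172,.1841,.001)
    A,R=np.meshgrid(a,rr,indexing="ij")
    uv=proj(n,np.c_[c[0]+R.ravel()*np.cos(A.ravel()),c[1]+R.ravel()*np.sin(A.ravel()),np.full(A.size,.032)])
    v=map_coordinates(g,[uv[:,1],uv[:,0]],order=1).reshape(A.shape).mean(1)
    d=np.clip(np.median(v)-15-v,0,None); k,l=cv2.connectedComponents((d>0).astype(np.uint8)[:,None])
    for i in range(1,k):
        q=(l[:,0]==i); 
        if d[q].max()>12: print("  dip",np.degrees((a[q]*d[q]).sum()/d[q].sum()).round(2),"w",q.sum()*.25,"depth",d[q].max().round())
dk=lambda x:x.max(2)<70
kt,at=blob(I["top"],(275,222,297,240),dk); ks,as_=blob(I["side"],(338,222,362,252),dk)
print("knob",kt,at,ks,as_, cross(kt,ks))
yl=lambda x:(x[...,2]>170)&(x[...,1]>120)&(x[...,0]<110)
pt,a1=blob(I["top"],(300,100,320,120),yl); ps,a2=blob(I["side"],(205,205,228,225),yl)
print("pointer",pt,a1,unproj("top",pt,.024),ps,a2,unproj("side",ps,.024))
E
python3 m.py; python3 - <<'E'
import cv2
a=cv2.imread("pics/top0.png")[100:255,220:380];b=cv2.imread("pics/side0.png")[165:310,205:375]
cv2.imwrite("pics/c0.png",cv2.hconcat([cv2.resize(a,(400,390),interpolation=cv2.INTER_CUBIC),cv2.resize(b,(400,390),interpolation=cv2.INTER_CUBIC)]))
E
```

```text
top centre,R [0.668  0.0526 0.1976] res 0.001
  dip -127.29 w 4.0 depth 57.0
  dip -70.87 w 4.0 depth 53.0
  dip -7.99 w 3.75 depth 48.0
  dip 51.78 w 3.75 depth 45.0
  dip 112.96 w 4.0 depth 52.0
  dip 168.82 w 12.0 depth 181.0
side centre,R [0.6687 0.0522 0.197 ] res 0.0011
  dip -176.89 w 8.0 depth 172.0
  dip -127.4 w 4.25 depth 40.0
  dip -75.38 w 75.0 depth 43.0
  dip -7.69 w 3.75 depth 54.0
  dip 51.93 w 4.0 depth 63.0
  dip 112.84 w 4.25 depth 68.0
  dip 176.21 w 12.25 depth 176.0
knob [284.77777778 230.85185185] 27 [351.32786885 234.60655738] 61 [0.49313014 0.08149003 0.07802364]
pointer [308.69444444 109.97222222] 72 [[0.88775092 0.01618886 0.024     ]] [216.675 215.45 ] 40 [[0.8873628  0.01283771 0.024     ]]
```

View pics/c0.png

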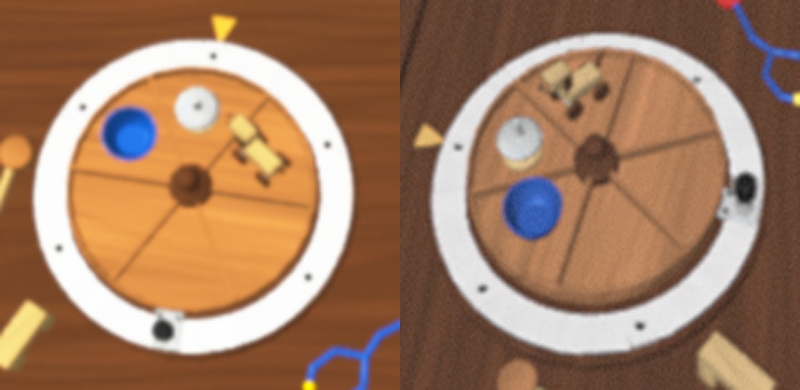

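The ring centre is (0.668, 0.052) with R about 0.197. The knob is at (0.493, 0.0815, 0.078), r = 0.1776, angle 170.6°. The next hole counter-clockwise is at −127.35°, a turn of about 62°. Moving over the knob now.

Request:
{"name": "jog_arm", "arguments": {
  "rows": [
    [0, [-0.0218, -0.0191, 0], 0],
    [0, [-0.0218, -0.0191, 0], 0],
    [0, [-0.0218, -0.0191, 0], 0],
    [0, [-0.0218, -0.0191, 0], 0],
    [0, [-0.0218, -0.0191, 0], 0],
    [0, [-0.0218, -0.0191, 0], 0],
    [0, [-0.0218, -0.0191, 0], 0],
    [0, [-0.0218, -0.0191, 0], 0],
    [0, [-0.0218, -0.0191, 0], 0],
    [0, [-0.0218, -0.0191, 0], 0],
    [0, [-0.0218, -0.0191, 0], 0],
    [0, [-0.0218, -0.0191, 0], 0],
    [0, [-0.0218, -0.0191, 0], 0],
    [0, [-0.0218, -0.0191, 0], 0],
    [0, [-0.0218, -0.0191, 0], 0],
    [0, [-0.0218, -0.0191, 0], 0],
    [0, [-0.0218, -0.0191, 0], 0],
    [0, [-0.0218, -0.0191, 0], 0],
    [0, [-0.0218, -0.0191, 0], 0],
    [0, [-0.0218, -0.0191, 0], 0]
  ],
  "newtons": 20
}}

```text
time_s: 1.77
ee_pos: [0.4927, 0.0804, 0.1851]
tcp_rot: [[-0.941, 0.337, -0.0], [0.337, 0.941, 0.0], [0.0, -0.0, -1.0]]
contact_force: [0.4, 0.1, 0.9]
gripper_width: 0.0454
finger_force: 0.0
```

Request:
{"name": "jog_arm", "arguments": {
  "rows": [
    [0, [0, 0, 0], -0.09],
    [0, [0, 0, 0], -0.09],
    [0, [0, 0, 0], 0],
    [0, [0, 0, 0], 0],
    [0, [0, 0, 0], 0]
  ]
}}

```text
time_s: 2.18
ee_pos: [0.4922, 0.0821, 0.1851]
tcp_rot: [[-0.986, 0.166, -0.0], [0.166, 0.986, 0.0], [0.0, -0.0, -1.0]]
contact_force: [0.0, -0.8, 0.3]
gripper_width: 0.0451
finger_force: 0.0
```

```bash
cat > w.py <<'E'
import sys;from h import *
g=np.array(eval(sys.argv[1]));s=bot.get_state();R=np.array(s["tcp_rot"]);d=g-s["ee_pos"]
print("t",s["time_s"],"pos",s["ee_pos"].round(4),"yaw",np.degrees(np.arctan2(R[1,1],R[0,1])).round(2),"tool shift",(R.T@d).round(4),"j6",s["joint_pos"][5].round(3),"F",s["contact_force"].round(1),"w",s["gripper_width"].round(4),s["finger_force"])
E
python3 w.py "[.4927,.0815,.060]"
```

```text
Traceback (most recent call last):
  File "w.py", line 3, in <module>
    print("t",s["time_s"],"pos",s["ee_pos"].round(4),"yaw",np.degrees(np.arctan2(R[1,1],R[0,1])).round(2),"tool shift",(R.T@d).round(4),"j6",s["joint_pos"][5].round(3),"F",s["contact_force"].round(1),"w",s["gripper_width"].round(4),s["finger_force"])
                                                                                                                                                                                                            ^^^^^^^^^^^^^^^^^^^^^^^^
AttributeError: 'float' object has no attribute 'round'
```

Request:
{"name": "jog_arm", "arguments": {
  "rows": [
    [0, [0, 0, 0.02], 0],
    [0, [0, 0, 0.02], 0],
    [0, [0, 0, 0.02], 0],
    [0, [0, 0, 0.02], 0],
    [0, [0, 0, 0.015], 0],
    [0, [0, 0, 0.01], 0],
    [0, [0, 0, 0.01], 0],
    [0, [0, 0, 0.008], 0],
    [0, [0, 0, 0], 0],
    [0, [0, 0, 0], 0]
  ]
}}

```text
time_s: 3.02
ee_pos: [0.4922, 0.082, 0.0622]
tcp_rot: [[-0.987, 0.164, -0.001], [0.164, 0.987, -0.0], [0.001, -0.0, -1.0]]
contact_force: [-0.0, 0.6, 1.0]
gripper_width: 0.0456
finger_force: 0.0
```

```bash
sed -i 's/s\["gripper_width"\].round(4)/s["gripper_width"]/' w.py; python3 w.py "[.4927,.0815,.060]"; python3 - <<'E'
from h import *
t=bot.get_image("top")[200:260,250:330];s=bot.get_image("side")[200:275,310:410]
cv2.imwrite("pics/c1.png",cv2.hconcat([cv2.resize(t,(400,300),interpolation=cv2.INTER_CUBIC),cv2.resize(s,(400,300),interpolation=cv2.INTER_CUBIC)]))
E
```

```text
t 3.0167 pos [0.4922 0.082  0.0622] yaw 80.58 tool shift [-0.0006 -0.0004  0.0022] j6 -1.361 F [-0.   0.6  1. ] w 0.04563706374091604 0.0
```

View pics/c1.png

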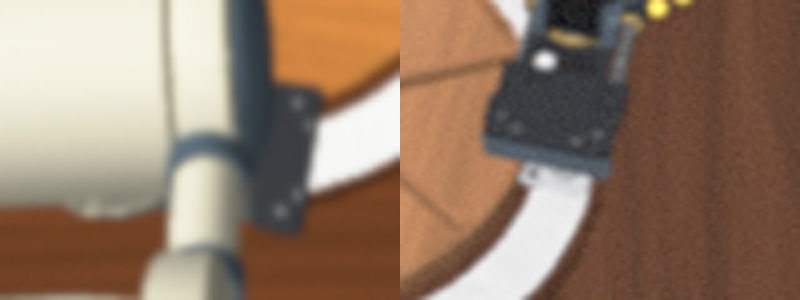

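The knob is hidden by the gripper body, but the pose is right: under 1 mm off in plan, with the jaws clear. Closing now.

Request:
{"name": "jog_arm", "arguments": {
  "rows": [
    [-0.6, [-0.0005, 0, 0.002], 0],
    [-0.6, [0, 0, 0], 0],
    [-0.6, [0, 0, 0], 0],
    [-0.6, [0, 0, 0], 0],
    [-0.6, [0, 0, 0], 0],
    [-0.6, [0, 0, 0], 0]
  ],
  "newtons": 30
}}

```text
time_s: 3.62
ee_pos: [0.493, 0.0816, 0.0604]
tcp_rot: [[-0.987, 0.163, 0.0], [0.163, 0.987, -0.0], [-0.0, -0.0, -1.0]]
contact_force: [-0.5, -2.0, 3.8]
gripper_width: 0.0229
finger_force: 30.0
```

Request:
{"name": "jog_arm", "arguments": {
  "rows": [
    [-0.7, [0, 0, -0.002], 0],
    [-0.7, [0, 0, -0.002], 0],
    [-0.7, [0, 0, -0.002], 0],
    [-0.7, [0, 0, -0.002], 0],
    [-0.7, [0, 0, -0.0015], 0],
    [-0.7, [0, 0, 0], 0],
    [-0.7, [0, 0, 0], 0]
  ]
}}

```text
time_s: 4.2
ee_pos: [0.4929, 0.0818, 0.0698]
tcp_rot: [[-0.987, 0.163, 0.0], [0.163, 0.987, 0.0], [-0.0, 0.0, -1.0]]
contact_force: [0.9, -1.2, -9.3]
gripper_width: 0.0225
finger_force: 30.0
```

Lifted about 9.5 mm with a spring load of about 9 N. Now turning the first part.

Request:
{"name": "jog_arm", "arguments": {
  "rows": [
    [-0.7, [0, -0.0018, 0], -0.01],
    [-0.7, [0, -0.0036, 0], -0.02],
    [-0.7, [-0.0001, -0.0053, 0], -0.03],
    [-0.7, [-0.0001, -0.0053, 0], -0.03],
    [-0.7, [-0.0001, -0.0053, 0], -0.03],
    [-0.7, [-0.0001, -0.0053, 0], -0.03],
    [-0.7, [-0.0001, -0.0053, 0], -0.03],
    [-0.7, [-0.0001, -0.0053, 0], -0.03],
    [-0.7, [-0.0001, -0.0053, 0], -0.03],
    [-0.7, [-0.0001, -0.0053, 0], -0.03],
    [-0.7, [-0.0001, -0.0053, 0], -0.03],
    [-0.7, [-0.0001, -0.0053, 0], -0.03],
    [-0.7, [-0.0001, -0.0053, 0], -0.03],
    [-0.7, [0, -0.0036, 0], -0.02],
    [-0.7, [0, -0.0018, 0], -0.01],
    [-0.7, [0, 0, 0], 0],
    [-0.7, [0, 0, 0], 0]
  ]
}}

```text
time_s: 5.62
ee_pos: [0.4944, 0.0131, 0.0695]
tcp_rot: [[-0.975, -0.224, -0.001], [-0.224, 0.975, -0.0], [0.001, 0.0, -1.0]]
contact_force: [-4.0, -2.7, -8.5]
gripper_width: 0.0225
finger_force: 30.0
```

```bash
cat > k.py <<'E'
from h import *
s=bot.get_state();R=np.array(s["tcp_rot"]);p=np.array(s["ee_pos"]);C=np.array([.6683,.0524])
d=p[:2]-C;print("t",s["time_s"],"ang",np.degrees(np.arctan2(d[1],d[0])).round(2),"r",np.hypot(*d).round(4),"z",p[2].round(4),"xaxis ang",np.degrees(np.arctan2(R[1,0],R[0,0])).round(2))
h=np.radians(-127.35);g=np.r_[C+.178*np.array([np.cos(h),np.sin(h)]),p[2]]
print("to hole tool shift",(R.T@(g-p)).round(4),"F world",s["contact_force"].round(1),"F tool",(R.T@s["contact_force"]).round(1),"w",round(s["gripper_width"],4),s["finger_force"],"j6",s["joint_pos"][5].round(3))
E
python3 k.py
```

```text
t 5.6167 ang -167.26 r 0.1783 z 0.0695 xaxis ang -167.07
to hole tool shift [-4.140e-02 -1.143e-01 -1.000e-04] F world [-4.  -2.7 -8.5] F tool [ 4.5 -1.8  8.5] w 0.0225 29.99758869409561 j6 -1.891
```

Request:
{"name": "jog_arm", "arguments": {
  "rows": [
    [-0.7, [0.0003, -0.0018, 0], -0.01],
    [-0.7, [0, -0.0036, 0], -0.02],
    [-0.7, [-0.0001, -0.0053, 0], -0.03],
    [-0.7, [-0.0001, -0.0053, 0], -0.03],
    [-0.7, [-0.0001, -0.0053, 0], -0.03],
    [-0.7, [0, -0.0053, 0], -0.03],
    [-0.7, [-0.0001, -0.0053, 0], -0.03],
    [-0.7, [-0.0001, -0.0053, 0], -0.03],
    [-0.7, [-0.0001, -0.0053, 0], -0.03],
    [-0.7, [0, -0.0053, 0], -0.03],
    [-0.7, [-0.0001, -0.0053, 0], -0.03],
    [-0.7, [-0.0001, -0.0053, 0], -0.03],
    [-0.7, [-0.0001, -0.0053, 0], -0.03],
    [-0.7, [0, -0.0053, 0], -0.03],
    [-0.7, [-0.0001, -0.0053, 0], -0.03],
    [-0.7, [-0.0001, -0.0053, 0], -0.03],
    [-0.7, [-0.0001, -0.0053, 0], -0.03],
    [-0.7, [0, -0.0036, 0], -0.02],
    [-0.7, [0, -0.0018, 0], -0.01],
    [-0.7, [0, 0, 0], 0]
  ]
}}

```text
time_s: 7.28
ee_pos: [0.5352, -0.0669, 0.0693]
tcp_rot: [[-0.74, -0.672, -0.002], [-0.672, 0.74, -0.001], [0.002, 0.001, -1.0]]
contact_force: [-7.5, -7.9, -8.1]
gripper_width: 0.0225
finger_force: 30.0
```

```bash
python3 k.py
```

```text
t 7.2833 ang -138.15 r 0.1787 z 0.0693 xaxis ang -137.75
to hole tool shift [-0.0037 -0.0334 -0.    ] F world [-7.5 -7.9 -8.1] F tool [10.8 -0.8  8.2] w 0.0225 29.9963441491127 j6 -2.542
```

Request:
{"name": "jog_arm", "arguments": {
  "rows": [
    [-0.7, [0.0003, 0, 0], 0],
    [-0.7, [0.0003, 0, 0], 0],
    [-0.7, [0, -0.0036, 0], -0.02],
    [-0.7, [-0.0001, -0.0053, 0], -0.03],
    [-0.7, [0, -0.0053, 0], -0.03],
    [-0.7, [-0.0001, -0.0053, 0], -0.03],
    [-0.7, [0, -0.0036, 0], -0.02],
    [-0.7, [0, -0.0036, 0], -0.02],
    [-0.7, [0, 0, 0], 0],
    [-0.7, [0, 0, 0], 0]
  ]
}}

```text
time_s: 8.12
ee_pos: [0.5545, -0.0858, 0.0695]
tcp_rot: [[-0.632, -0.775, -0.001], [-0.775, 0.632, -0.001], [0.001, 0.0, -1.0]]
contact_force: [-3.7, -6.6, -9.0]
gripper_width: 0.0225
finger_force: 30.0
```

```bash
python3 k.py
```

```text
t 8.1167 ang -129.46 r 0.179 z 0.0695 xaxis ang -129.19
to hole tool shift [-0.0011 -0.0066 -0.    ] F world [-3.7 -6.6 -9. ] F tool [ 7.5 -1.3  9. ] w 0.0225 29.997843503952026 j6 -2.716
```

Request:
{"name": "jog_arm", "arguments": {
  "rows": [
    [-0.7, [0.0004, 0, 0], 0],
    [-0.7, [0.0003, -0.0018, 0], -0.01],
    [-0.7, [0, -0.0036, 0], -0.02],
    [-0.7, [0, -0.0021, 0], -0.01],
    [-0.7, [0, 0, 0], 0],
    [-0.7, [0, 0, 0], 0],
    [-0.7, [0, 0, 0], 0]
  ]
}}

```text
time_s: 8.7
ee_pos: [0.5607, -0.0908, 0.0697]
tcp_rot: [[-0.6, -0.8, 0.0], [-0.8, 0.6, -0.001], [0.0, -0.001, -1.0]]
contact_force: [-2.0, -5.1, -8.3]
gripper_width: 0.0225
finger_force: 30.0
```

```bash
python3 k.py
```

```text
t 8.7 ang -126.93 r 0.1791 z 0.0697 xaxis ang -126.86
to hole tool shift [-0.0011  0.0013 -0.    ] F world [-2.  -5.1 -8.3] F tool [ 5.3 -1.5  8.4] w 0.0225 29.998104572296143 j6 -2.763
```

Request:
{"name": "jog_arm", "arguments": {
  "rows": [
    [-0.34, [0, 0, 0], 0],
    [-0.34, [0, 0, 0], 0],
    [-0.34, [0, 0, 0], 0],
    [-0.34, [0, 0, 0], 0]
  ]
}}

```text
time_s: 9.03
ee_pos: [0.5611, -0.0903, 0.0702]
tcp_rot: [[-0.601, -0.8, 0.001], [-0.8, 0.601, -0.0], [-0.001, -0.001, -1.0]]
contact_force: [0.5, -1.4, -0.1]
gripper_width: 0.0305
finger_force: 0.0
```

```bash
python3 k.py
```

```text
t 9.0333 ang -126.9 r 0.1784 z 0.0702 xaxis ang -126.91
to hole tool shift [-0.0005  0.0014 -0.    ] F world [ 0.5 -1.4 -0.1] F tool [ 0.9 -1.2  0.1] w 0.0305 0.0 j6 -2.762
```

Released with no load left on the tool. I'll back off upward and to −y, then check the pin with the cameras.

Request:
{"name": "jog_arm", "arguments": {
  "rows": [
    [0.1, [0, 0, 0], 0],
    [0.1, [0, 0, 0], 0],
    [0.1, [0, 0, -0.005], 0],
    [0.1, [0, 0, -0.015], 0],
    [0.1, [0, 0, -0.02], 0],
    [0.1, [0, 0, -0.03], 0],
    [0.1, [0, 0, -0.03], 0],
    [0.1, [0.01, -0.002, -0.03], 0],
    [0.1, [0.03, -0.007, 0], 0],
    [0.1, [0.035, -0.008, 0], 0],
    [0.1, [0.035, -0.008, 0], 0],
    [0.1, [0.035, -0.008, 0], 0],
    [0.1, [0.035, -0.008, 0], 0],
    [0.1, [0.035, -0.008, 0], 0],
    [0.1, [0.035, -0.008, 0], 0],
    [0.1, [0.02, -0.005, 0], 0],
    [0.1, [0, 0, 0], 0],
    [0.1, [0, 0, 0], 0]
  ]
}}

```text
time_s: 10.53
ee_pos: [0.4665, -0.3131, 0.1998]
tcp_rot: [[-0.646, -0.762, -0.031], [-0.761, 0.647, -0.044], [0.053, -0.005, -0.999]]
contact_force: [0.1, 1.4, 0.8]
gripper_width: 0.0499
finger_force: 0.0
```

```bash
python3 k.py; python3 - <<'E'
from h import *
t=bot.get_image("top");s=bot.get_image("side");cv2.imwrite("pics/top2.png",t);cv2.imwrite("pics/side2.png",s)
a=t[100:255,220:380];b=s[165:310,205:375]
cv2.imwrite("pics/c2.png",cv2.hconcat([cv2.resize(a,(400,390),interpolation=cv2.INTER_CUBIC),cv2.resize(b,(400,390),interpolation=cv2.INTER_CUBIC)]))
E
```

```text
t 10.5333 ang -118.91 r 0.4175 z 0.1998 xaxis ang -130.33
to hole tool shift [-0.2311  0.0734 -0.0128] F world [0.1 1.4 0.8] F tool [-1.1  0.8 -0.9] w 0.0499 0.0 j6 -3.082
```

View pics/c2.png

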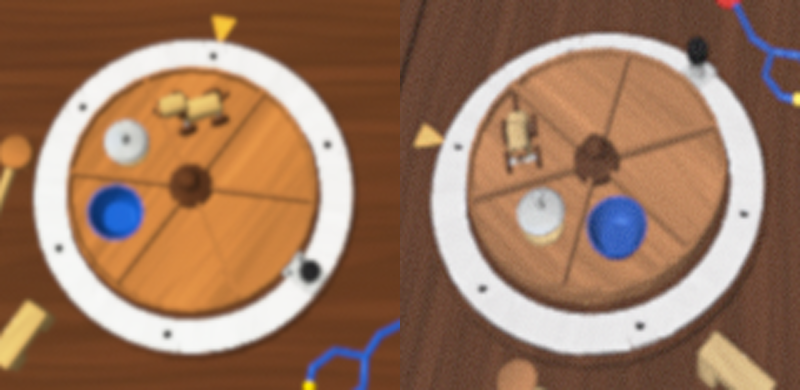

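The dog is now at the front and all the toys are standing. Joint 6 is at its limit, so I'll keep clear of that. Measuring the knob's height and angle against its home position at the start.

```bash
python3 - <<'E'
from h import *
dk=lambda x:x.max(2)<75
C=np.array([.6683,.0524])
for t,bt,bs in(("0",(275,222,297,240),(338,222,362,252)),("2",(335,198,352,217),(322,176,348,196))):
    kt,at=blob(cv2.imread(f"pics/top{t}.png"),bt,dk);ks,as_=blob(cv2.imread(f"pics/side{t}.png"),bs,dk)
    P=cross(kt,ks);d=P[:2]-C
    res=[np.linalg.norm(proj(n,P)[0]-k).round(2) for n,k in(("top",kt),("side",ks))]
    print(kt.round(1),at,ks.round(1),as_,P.round(4),"r",np.hypot(*d).round(4),"ang",np.degrees(np.arctan2(d[1],d[0])).round(2),res)
u=np.array([np.cos(np.radians(-127.35)),np.sin(np.radians(-127.35))])
for z in(.079,.086):print(z,[proj(n,np.r_[C+.178*u,z])[0].round(1) for n in("top","side")])
u=np.array([np.cos(np.radians(170.6)),np.sin(np.radians(170.6))])
print("start .079",[proj(n,np.r_[C+.178*u,.079])[0].round(1) for n in("top","side")])
# holes hidden at start, seen now
im=cv2.imread("pics/top2.png");g=255-cv2.cvtColor(im,cv2.COLOR_BGR2GRAY)[229:239,281:293].astype(float);g=np.clip(g-60,0,None)
yy,xx=np.mgrid[229:239,281:293];q=unproj("top",[(g*xx).sum()/g.sum(),(g*yy).sum()/g.sum()],.032)[0];d=q[:2]-C;print("old hole",q,np.hypot(*d),np.degrees(np.arctan2(d[1],d[0])))
E
```

```text
[284.9 230.8] 32 [351.3 234.6] 63 [0.4933 0.0812 0.0778] r 0.1774 ang 170.65 [np.float64(0.11), np.float64(0.12)]
[343.5 207.3] 34 [331.2 183.3] 73 [ 0.5603 -0.0889  0.0814] r 0.1779 ang -127.39 [np.float64(0.13), np.float64(0.13)]
0.079 [array([343.5, 207.3]), array([331.3, 183.8])]
0.086 [array([343.6, 206.9]), array([331.3, 182.2])]
start .079 [array([284.8, 230.9]), array([351.6, 234.4])]
old hole [0.49094043 0.08350364 0.032     ] 0.18006624860880224 170.05315875104986
```

```bash
python3 - <<'E'
from h import *
C=np.array([.6683,.0524]);rows=[]
P=[]
for t,a,b in(("0",(352,236),170.6),("2",(331,185),-127.35)):
    im=cv2.imread(f"pics/side{t}.png");P.append(cv2.resize(im[a[1]-15:a[1]+15,a[0]-15:a[0]+15],(390,390),interpolation=cv2.INTER_CUBIC))
    u=np.r_[C+.178*np.array([np.cos(np.radians(b)),np.sin(np.radians(b))])]
    for n in("side","top"):
        print(t,n,{z:proj(n,np.r_[u,z])[0].round(1).tolist() for z in(.043,.065,.091,.098)})
    g=im.max(2);x=int(round(proj("side",np.r_[u,.08])[0][0]));y=int(proj("side",np.r_[u,.08])[0][1])
    print(x,y-9,g[y-9:y+16,x-1:x+2].mean(1).round().astype(int).tolist())
cv2.imwrite("pics/c3.png",cv2.hconcat(P))
E
```

```text
0 side {0.043: [351.0, 241.7], 0.065: [351.4, 237.3], 0.091: [351.8, 231.9], 0.098: [351.9, 230.4]}
0 top {0.043: [286.2, 232.0], 0.065: [285.3, 231.3], 0.091: [284.2, 230.5], 0.098: [283.9, 230.3]}
352 225 [230, 231, 229, 200, 128, 61, 37, 40, 42, 45, 48, 43, 33, 37, 54, 98, 142, 161, 173, 180, 194, 206, 212, 214, 223]
2 side {0.043: [331.2, 191.6], 0.065: [331.2, 186.9], 0.091: [331.3, 181.1], 0.098: [331.3, 179.5]}
2 top {0.043: [343.1, 209.2], 0.065: [343.4, 208.0], 0.091: [343.7, 206.6], 0.098: [343.8, 206.3]}
331 174 [96, 99, 99, 94, 77, 54, 43, 41, 43, 42, 44, 39, 34, 36, 58, 108, 150, 170, 177, 183, 197, 206, 200, 194, 189]
```

View pics/c3.png

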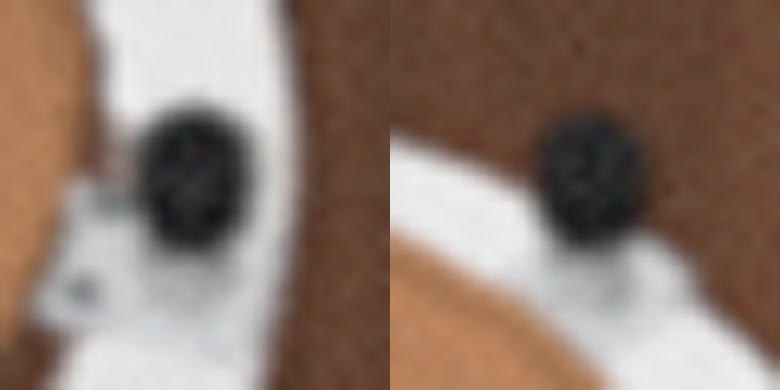

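```bash
python3 - <<'E'
from h import *
C=np.array([.6683,.0524]);a=np.linspace(0,2*np.pi,200)
for t,b,sub in(("0",170.6,1),("2",-127.35,1)):
    u=C+.178*np.array([np.cos(np.radians(b)),np.sin(np.radians(b))]);im=cv2.imread(f"pics/side{t}.png").max(2).astype(float)
    for dz in(0,.007):
        c=lambda z:proj("side",np.c_[u[0]+.013*np.cos(a),u[1]+.013*np.sin(a),np.full(200,z+dz)])
        print(t,dz,"top row",c(.091)[:,1].min().round(2),"bottom row",c(.065)[:,1].max().round(2),"cols",c(.078)[:,0].min().round(1),c(.078)[:,0].max().round(1))
    x,y=proj("side",np.r_[u,.079])[0]
    r=np.arange(y-12,y+12,.1);v=np.mean([map_coordinates(im,[r,np.full(r.size,x+o)],order=1) for o in(-1,-.5,0,.5,1)],axis=0)
    i=np.argmin(abs(r-y)); hi,lo=np.median(v[:40]),40
    th=(hi+lo)/2; top=r[np.where(v[:i]>th)[0][-1]]; bot=r[i+np.where(v[i:]>105)[0][0]]
    print("measured top",top.round(2),"bot",bot.round(2))
E
```

```text
0 0 top row 227.82 bottom row 241.43 cols 346.7 356.5
0 0.007 top row 226.32 bottom row 240.01 cols 346.8 356.6
measured top 228.83 bot 240.23
2 0 top row 177.7 bottom row 190.29 cols 326.8 335.7
2 0.007 top row 176.11 bottom row 188.76 cols 326.8 335.8
measured top 178.28 bot 188.98
```

The knob's edges match the home height to within about 1 mm; riding on the ring would show as 7 mm. Its angle, −127.4°, coincides with the hole, so the pin is home. Easing joint 6 off its limit before I hand in.

Request:
{"name": "jog_arm", "arguments": {
  "rows": [
    [0.1, [0, 0, 0], 0.1],
    [0.1, [0, 0, 0], 0.1],
    [0.1, [0, 0, 0], 0.1],
    [0.1, [0, 0, 0], 0.1],
    [0.1, [0, 0, 0], 0.1],
    [0.1, [0, 0, 0], 0],
    [0.1, [0, 0, 0], 0],
    [0.1, [0, 0, 0], 0]
  ]
}}

```text
time_s: 11.3
ee_pos: [0.4666, -0.3128, 0.1997]
tcp_rot: [[-0.931, -0.363, -0.031], [-0.362, 0.931, -0.044], [0.045, -0.03, -0.999]]
contact_force: [0.5, 0.2, -0.4]
gripper_width: 0.0505
finger_force: 0.0
```

```bash
python3 - <<'E'
from h import *
a=bot.get_image("side");b=cv2.imread("pics/side2.png");s=bot.get_state()
d=[ (blob(i,(322,176,348,196),lambda x:x.max(2)<75)) for i in(a,b)];print(d,s["joint_pos"].round(3),s["ee_pos"],s["time_s"])
t=bot.get_image("top");o=cv2.imread("pics/top0.png")
for n,x in(("top",t),("side",a)):
    q=cv2.absdiff(cv2.GaussianBlur(x,(5,5),0),cv2.GaussianBlur(cv2.imread(f"pics/{n}0.png"),(5,5),0)).max(2)>40
    k,l,st,c=cv2.connectedComponentsWithStats(q.astype(np.uint8));print(n,[(c[i].round().astype(int).tolist(),int(st[i,4])) for i in range(1,k) if st[i,4]>8])
E
```

```text
[(array([331.09333333, 183.14666667]), np.int32(75)), (array([331.15068493, 183.2739726 ]), np.int32(73))] [-0.66   0.392  1.483 -0.057  1.264 -2.585] [ 0.46655381 -0.31298402  0.19975817] 11.35
top [([287, 148], 967), ([365, 312], 46404), ([324, 154], 10), ([316, 160], 34), ([325, 162], 83), ([333, 164], 12), ([325, 171], 18), ([265, 184], 585), ([282, 195], 39), ([328, 191], 73), ([343, 208], 173), ([286, 228], 135), ([34, 359], 3039), ([320, 391], 730), ([4, 397], 44)]
side [([369, 41], 2489), ([430, 4], 233), ([520, 104], 9853), ([556, 28], 18), ([556, 40], 10), ([391, 79], 16), ([381, 88], 74), ([617, 199], 1943), ([570, 186], 359), ([331, 186], 82), ([283, 193], 20), ([272, 198], 77), ([284, 202], 134), ([552, 225], 1770), ([494, 210], 216), ([542, 212], 121), ([255, 217], 283), ([517, 216], 13), ([512, 251], 2897), ([612, 332], 5519), ([351, 235], 162), ([261, 242], 529), ([342, 241], 42), ([297, 249], 515), ([516, 278], 9), ([599, 279], 27), ([584, 324], 46), ([564, 371], 1466), ([577, 384], 142), ([523, 393], 83)]
```

```bash
python3 -c "
from rig import bot
print(bot.job_done())"
```

```text
the job is handed in; nothing more can be done
None
```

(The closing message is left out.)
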